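Blade check: show a cutter insert to the terminal's camera

TASK

A colleague on a video call wants to check the blades of the chip cutter's wedge insert (the one whose eight blades run out from a hub like wheel spokes) for nicks. First raise the terminal's stiff screen by its tab until it stands upright on its base, so that the camera in its free edge looks level across the worktop, and let go of it; then draw the wedge insert up out of its slot in the white block and show it to that camera: hanging upright with its tab on top, one face square to the lens, its centre level with the lens and 18 cm straight in front of it. Finish holding it there, still and in the gripper, without putting it down; leave the other two inserts in their slots and everything else where it stands.

Things in the scene. Friction and masses are not known exactly. Their poses are not given: they have to be found in the camera images.
- terminal: grey rugged worktop terminal with black rubber corners, like a small thick laptop, base 146 x 206 x 30 mm, fixed to the worktop. Origin: centre of its underside; x points from its front edge (with the pull tab) to its hinge at the back, y to its left along the hinge, z up.
- screen (a joint): angle of the screen, rad: 0 = shut on the base, grows as it is raised, 1.571 = upright (camera looks level towards the terminal's -x), stop at 2.0. Starts between 0 and 0.35. The hinge is stiff (friction 0.6 N m, about 5 N at the tab) and stays where it is left. Screen panel 140 x 206 x 9 mm, free edge 148 mm from the hinge line.
- screen_hinge (a point): middle of the hinge line, 38 mm above the worktop, 70 mm behind the terminal's origin; it does not move when the screen turns. The hinge line is the terminal's y axis through this point.
- screen_tab (a point): grip point on the black pull tab in the middle of the screen's free edge: 26 mm wide (along the hinge line), 9 mm thick, reaching 40 mm out from the edge in the plane of the screen. The point is 172 mm from the hinge line (1.5 mm off its plane, to the panel's back), 24 mm out from the edge. Pinched from above across its width, it pivots between the fingers as the screen turns.
- camera (a point): the lens: small dark dot in the bezel of the screen's inner face, middle of the free edge, 136 mm from the hinge line. It swings with the screen and looks along its own -z; its y is the terminal's y, its x points to the hinge line (down when upright). Upright, it is 174 mm above the worktop and 6 mm in front of the hinge line.
- block: white plastic storage block, 62 x 278 x 30 mm, fixed to the worktop, with three upright slots along its y at -90, 0 and +90 mm, each 13 mm wide (along x) and about 83 mm long (along y), their floor 10 mm above the worktop, so 20 mm deep. Origin: centre of its underside; x across the slots, y along them, z up.
- wedge_insert: the insert to show: square aluminium frame 80 mm wide (y), 80 high (z), 10 thick (x) with eight straight steel blades running out from a round hub, and a lifting tab on top; 0.11 to 0.22 kg. It stands on edge in one of the three slots (any of them), parallel to the block. Origin: centre of its underside; x is the normal of its faces (both alike), z up.
- wedge_centre (a point): centre of the wedge insert's hub and frame, 40 mm above the insert's origin; axes as the insert.
- wedge_tab (a point): grip point in the lifting tab on top of the wedge insert, 96 mm above its origin; the tab is 28 mm wide (y), 10 mm thick (x) and reaches from 80 to 105 mm above the origin; pinch it across its thickness.
- coarse_insert: insert with the same frame and tab, but a square grid of 4 x 4 openings of 16 mm; stands in another slot, to be left there. Origin and axes as the wedge insert.
- fine_insert: insert with the same frame and tab, but a square grid of 8 x 8 openings of 8 mm; stands in another slot, to be left there. Origin and axes as the wedge insert.
- timer: white kitchen timer, 32 x 66 x 62 mm, a bystander behind the block. Origin under its centre.
- salt_shaker: steel shaker with a handle, 66 x 90 x 93 mm, a bystander behind the block. Origin on its underside.
Mind the look-alikes: they are no part of the job. What is shaped like the wedge_insert but pink is not meant.

How it is judged:
On the way, in this order (a step that is already met when the one before it is completed fails the run):
1. the screen stands upright and has been let go (value of joint screen between 1.44 and 1.7 rad and contact force between each of the arm, the fingers and screen below 0.3 N), for 0.3 s.
2. the wedge insert is out of its slot, held in the gripper (z of wedge_insert in the frame of block above 0.04 m and contact force between the fingers and wedge_insert above 1 N), for 0.2 s.
At the end, for the whole second after the job is handed in: Screen 1.44 to 1.70 rad, untouched; wedge insert held by the fingers alone, still, upright within 8 deg, square to the lens within 12 deg, centre 140-220 mm in front of it, within 25 mm sideways and 35 mm vertically of its axis; other inserts moved under 12 mm, bystanders under 30 mm (all of step 1 and z of wedge_centre in the frame of camera between -0.22 and -0.14 m and y of wedge_centre in the frame of camera between -0.025 and 0.025 m and x of wedge_centre in the frame of camera between -0.035 and 0.035 m and angle between the x axis of wedge_insert and the z axis of camera, either way round below 0.21 rad and angle between wedge_insert's own z axis and vertical below 0.14 rad and height (world z) of wedge_centre above 0.12 m and contact force between the fingers and wedge_insert above 1 N and contact force between wedge_insert and block below 0.1 N and contact force between wedge_insert and terminal below 0.1 N and linear speed of wedge_insert below 0.02 m/s and angular speed of wedge_insert below 0.15 rad/s and distance of each of coarse_insert, fine_insert from where it was at the start of the episode below 0.012 m and distance of each of timer, salt_shaker from where it was at the start of the episode below 0.03 m); the arm keeps its last pose, push and grip.
It fails at once if one of the other two inserts is disturbed (moved 12 mm or more) (distance of any of coarse_insert, fine_insert from where it was at the start of the episode above 0.012 m).
It fails at once if a bystander is pushed away or knocked over (distance of any of timer, salt_shaker from where it was at the start of the episode above 0.03 m).
It also fails if it takes over 64 s, if anything falls off the work surface, if the arm or the gripper's body presses on something with over 40 N, if the wrist force passes 120 N, or if a joint passes its speed limit or range.

ROBOT

A 6-joint arm with a two-finger parallel gripper is mounted at the origin on a cart in front of the work surface, level with it; the furniture and walls round the work are solid. World frame = base frame: x ahead of the robot, y to its left, z up, the work surface at z = 0. Lengths are in m, angles in rad, forces in N, time in s.
With the tool pointing down it reaches from about 0.275 to 0.725 m from the base axis. Payload 15.9 kg.
Tool frame: the origin (TCP) lies on the centre line of the jaws, within the pads' length; the fingertips stand 17 mm ahead of it and the grasp point (between the pads) lies 2 mm behind it (env.tcp_to_tips is the distance from the TCP to the fingertips, in m); z points along the fingers, y is the line along which they close (so a half turn about z gives the same grasp; the last joint's range is limited). The gripper opens to 85 mm and grips with 20 to 120 N. Pads are 22 mm wide; open, the fingers measure 114 mm over their backs; the gripper's body (76 mm by 85 mm) begins 54 mm behind the grasp point. The pads swing forward as they close: fully open they stand 13 mm farther back than shut.
Start: joints at [-1.106, 0.213, -0.034, 1.323, 0, 1.571], TCP at [0.224, -0.447, 0.248] pointing down, gripper open.
Joint ranges: [-2.98, 2.98], [-0.74, 1.72], [-1.14, 1.35], [-2.1, 2.04], [-1.57, 1.44], [-3.14, 3.14]. Speed limits (rad/s): [1.89, 1.89, 2.39, 2.57, 3.14, 3.14].

INTERFACE

Orientations are given as a 3x3 rotation matrix whose columns are the frame's x, y, z axes.
In Python, from bench import env gives the robot as it stands.
- The arm moves only by the tool move_arm, never from a script. Its arguments are lists of equal length, an entry for each row: "dp": the shift along the tool's x, y, z in cm, a list of three; "twist": the turn about the tool's z in rad; "grip": the opening, from 0 (shut) to 1 (fully open). A call has 1 to 12 rows; each row is the pose to reach, as a shift and turn from the pose commanded when the call began, along the tool's axes at that moment; what a row does not reach only later rows make up. A row lasts 1/8 s, in which the tool goes at most 62.5 mm and 10.7 degrees, less where a joint would pass 70% of its speed; a pose out of reach is approached as far as the arm can. A call with a gripper value outside its range is refused whole. The fingers move at their own pace and stop on an object; "grip_force" is the grip in N (left out, the last holds). Time passes only in rows, so rows that repeat a pose let the fingers close. It gives the time, the measured TCP pose, the force, the opening and the grip force at its end, in the units of the state.
- env.get_state(): the state, without advancing time (a new reading comes with each control period).
- env.get_image(name): name is "scene" or "top" or "wrist"; returns a dict with "frame" (420x560x3 uint8, red, green, blue), "fx", "fy", "cx", "cy" (pixels), "D" ([k1, k2, p1, p2, k3] as OpenCV has them; the pictures are not rectified), "T" (4x4, takes a point from camera to world coordinates). Camera axes: x right, y down, z forward; pixel columns grow to the right and rows downward; lengths in m; the calibration is good to about 2 mm. A picture is of the moment at which its call begins. There is no depth.
- env.sign_off(): hands the job in; it is judged then, once.
The state is a dict: "clock": time; "q": joint angles; "qvel": joint speeds; "joint_torque": joint torques, N m; "eef_pos": TCP position; "ee_rot": TCP orientation; "contact_force": force on the tool from outside, world axes, zero at the start; "moment": the same for the moment, N m; "opening": opening from 0.0 (shut) to 1.0 (fully open); "gripper_force": force on a finger pad.
Only numpy, scipy, OpenCV 4.12 (cv2) and the standard library are available. Lean on these libraries where they do the work, as an engineer would, in place of code of your own. Each camera call takes 0.05 s, during which the arm holds its last target. There are 200 camera calls.

## Working session

There is one attempt and no reset: what is moved stays moved. The work goes in short steps, Python scripts to look and compute and a tool call to move; the robot and the scene stay as the last step left them, time stands still between calls to the robot, and variables do not carry over. Pictures are saved under pics/ and viewed, at most 14 in all, crops included, and the job is handed in when it is done.

Besides the shell and the picture viewer there is one more tool, called after "Emit:" as name(argument=value, ...), one argument or row to a line, values as JSON. move_arm: Moves the arm, as the interface text tells. Its arguments: {"type":"object","properties":{"dp":{"type":"array","items":{"type":"array","items":{"type":"number"}}},"twist":{"type":"array","items":{"type":"number"}},"grip":{"type":"array","items":{"type":"number"}},"grip_force":{"type":"number"}},"required":["dp","twist","grip"]}

```bash
mkdir -p pics; ls; cat > h.py <<'E'
import numpy as np, cv2, pickle, os
from bench import env
def grab(n, tag):
    im=env.get_image(n); pickle.dump(im,open(f'{tag}.pkl','wb')); cv2.imwrite(f'pics/{tag}.png',im['frame'][:,:,::-1]); return im
def load(tag): return pickle.load(open(f'{tag}.pkl','rb'))
def KD(im): return np.array([[im['fx'],0,im['cx']],[0,im['fy'],im['cy']],[0,0,1.]]),np.array(im['D'],float)
def ray(im,uv):
    K,D=KD(im); p=cv2.undistortPoints(np.array([[uv]],float),K,D)[0,0]
    T=np.array(im['T']); return T[:3,3],T[:3,:3]@np.array([p[0],p[1],1])
def atz(im,uv,z):
    o,d=ray(im,uv); return o+d*(z-o[2])/d[2]
def proj(im,P):
    K,D=KD(im); T=np.linalg.inv(np.array(im['T'])); P=np.atleast_2d(np.array(P,float))
    return cv2.projectPoints(P,cv2.Rodrigues(T[:3,:3])[0],T[:3,3],K,D)[0][:,0]
def tri(*a):
    A=np.zeros((3,3));b=np.zeros(3)
    for im,uv in a:
        o,d=ray(im,uv);d=d/np.linalg.norm(d);M=np.eye(3)-np.outer(d,d);A+=M;b+=M@o
    return np.linalg.solve(A,b)
E
python3 - <<'E'
from h import *
a=grab('scene','s0');b=grab('top','t0')
for n in (a,b): print(np.round(n['T'],3).tolist(),n['fx'])
s=env.get_state(); print(s['eef_pos'],np.round(s['ee_rot'],3).tolist(),env.tcp_to_tips)
E
```

```text
pics
[[-0.795, -0.212, 0.569, 0.097], [-0.607, 0.32, -0.728, 0.679], [-0.028, -0.923, -0.383, 0.443], [0.0, 0.0, 0.0, 1.0]] 423.7577918508717
[[-0.022, -0.996, 0.089, 0.473], [-1.0, 0.023, 0.005, 0.019], [-0.007, -0.089, -0.996, 1.456], [0.0, 0.0, 0.0, 1.0]] 472.85278001610584
[ 0.22397929 -0.44669344  0.24789325] [[0.894, 0.448, -0.0], [0.448, -0.894, 0.001], [-0.0, -0.001, -1.0]] 0.017
```

View pics/s0.png

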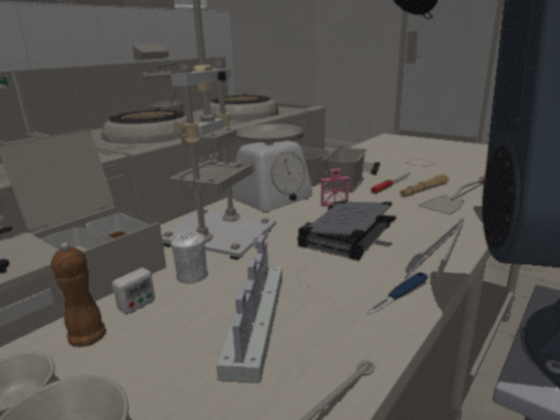

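View pics/t0.png

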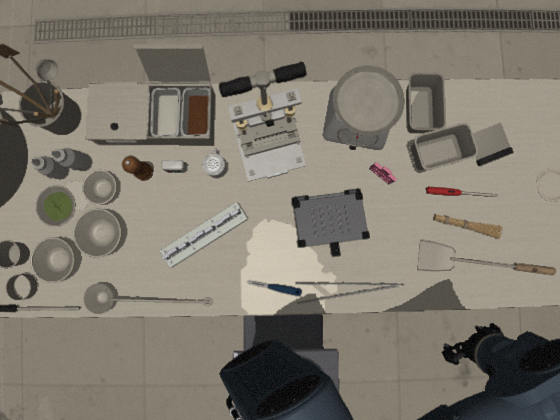

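The scene shows the block at about (255,320) with three inserts at (240,325), (252,285) and (262,255), all nearly edge-on. The terminal is at (350,225), the pink look-alike at (335,188), the timer at (135,290) and the shaker at (190,257). In the top view the block is at (204,234), the terminal at (331,219) with its tab at (336,249), and the pink insert at (382,173). I'll enlarge the block and terminal.

```bash
python3 - <<'E'
from h import *
a=load('s0')['frame'][:,:,::-1];b=load('t0')['frame'][:,:,::-1]
A=cv2.resize(a[225:375,215:295],None,fx=4,fy=4,interpolation=cv2.INTER_CUBIC)
A=cv2.convertScaleAbs(A,alpha=1.6)
B=cv2.resize(b[195:275,155:255],None,fx=4,fy=4,interpolation=cv2.INTER_CUBIC)
C=cv2.resize(b[180:260,285:385],None,fx=4,fy=3.5,interpolation=cv2.INTER_CUBIC)
o=np.zeros((600,720,3),np.uint8);o[:,:320]=A;o[:320,320:]=B;o[320:,320:]=C
cv2.imwrite('pics/c1.png',o)
E
```

```text
(no output)
```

View pics/c1.png

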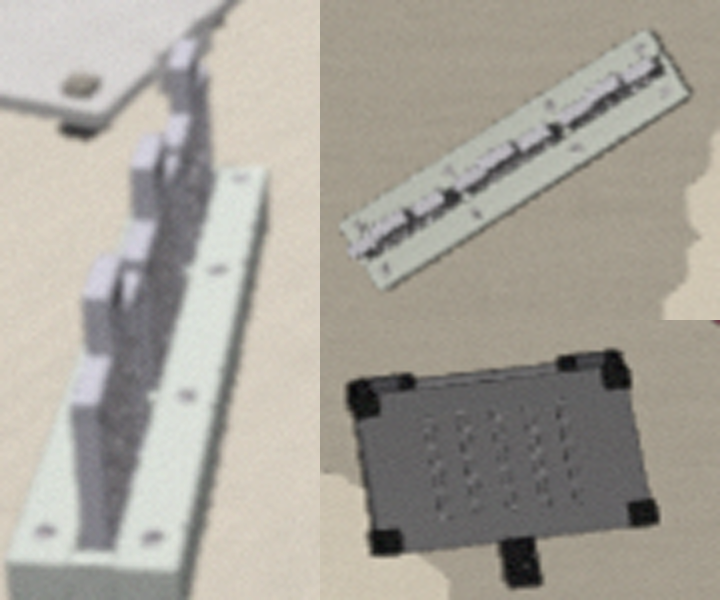

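The three inserts stand in a row in the block: top-view tabs are at about (185,248), (205,237) and (226,216). The scene crop is too oblique to read their patterns. The candidates are those three plus the pink one at (382,173), which is excluded. The terminal's tab is at top (335,249), with hinge blocks at (387,185) and (432,181) in crop coordinates. Next I'll get rough poses and the wrist camera geometry.

```bash
python3 - <<'E'
from h import *
t=load('t0')
P=[atz(t,uv,.03) for uv in [(160,250.5),(238.75,202.5),(247.5,218.75),(171.25,267.5)]]
print(np.round(P,3).tolist(),'centre',np.mean(P,0))
y=P[1]-P[0]+P[2]-P[3];print('block dir deg',np.degrees(np.arctan2(y[1],y[0])), np.linalg.norm(y)/2,np.linalg.norm(P[1]-P[2]))
for z in (.04,.07): 
  print('term',[np.round(atz(t,uv,z)[:2],3).tolist() for uv in [(291.75,197.1),(363,189.1),(370,238.6),(298,247.4),(334.5,243),(335,249),(335.5,256)]])
w=env.get_image('wrist');s=env.get_state()
R=np.array(s['ee_rot']);T=np.array(w['T']);print('cam in tool',np.round(R.T@(T[:3,3]-s['eef_pos']),3),np.round(R.T@T[:3,:3],3).tolist(),w['fx'])
s0=load('s0')['frame'][:,:,::-1][190:265,290:400]
cv2.imwrite('pics/c2.png',cv2.convertScaleAbs(cv2.resize(s0,None,fx=7,fy=7,interpolation=cv2.INTER_CUBIC),alpha=1.7))
E
```

```text
[[0.462, 0.371, 0.03], [0.602, 0.13, 0.03], [0.552, 0.104, 0.03], [0.41, 0.337, 0.03]] centre [0.50635723 0.23548774 0.03      ]
block dir deg -59.19897033897356 0.2755990553002812 0.056100550877036116
term [[0.614, -0.031], [0.633, -0.246], [0.484, -0.262], [0.462, -0.045], [0.473, -0.155], [0.455, -0.156], [0.434, -0.157]]
term [[0.611, -0.03], [0.63, -0.241], [0.483, -0.256], [0.463, -0.044], [0.473, -0.151], [0.456, -0.152], [0.435, -0.153]]
cam in tool [ 0.085 -0.    -0.126] [[-0.0, -0.944, -0.33], [1.0, -0.0, 0.0], [-0.0, -0.33, 0.944]] 320.2051745587453
```

View pics/c2.png

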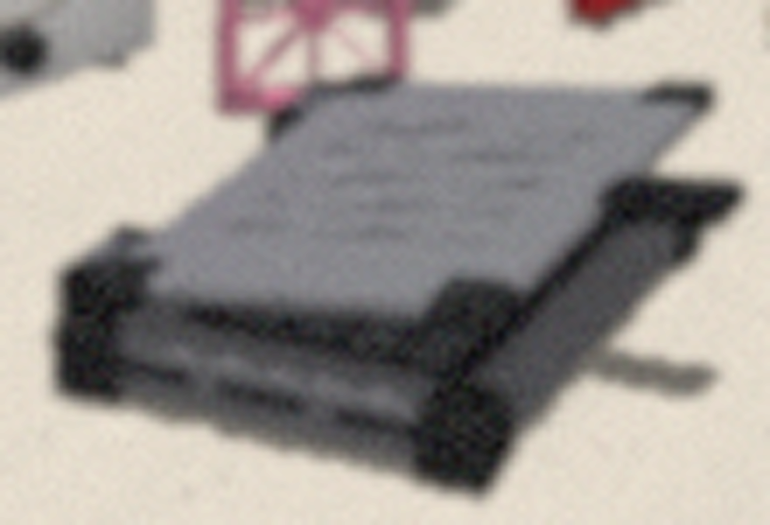

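The crop shows the screen slightly raised. The tab runs from about (625,195) to (738,195) in the crop, i.e. scene (379,218) to (395,218). The base's near bottom corners are at crop (480,490) and (62,392). I'll fit the terminal pose and screen angle to these points.

```bash
cat > fit.py <<'E'
from h import *
from scipy.optimize import least_squares
t=load('t0');s=load('s0')
def base(p,v): c,sn=np.cos(p[2]),np.sin(p[2]); return np.array([p[0]+c*v[0]-sn*v[1],p[1]+sn*v[0]+c*v[1],v[2]])
def scr(p,r,y,off): a=p[3]; return base(p,(.07-r*np.cos(a)+off*np.sin(a),y,.038+r*np.sin(a)+off*np.cos(a)))
sc=lambda u,v:(u/7+290,v/7+190)
obs=[(t,(335.5,256),lambda p:scr(p,.188,0,.005)),(t,(334.5,243),lambda p:scr(p,.148,0,.005)),
(t,(370,238.6),lambda p:scr(p,.148,-.103,.005)),(t,(298,247.4),lambda p:scr(p,.148,.103,.005)),
(t,(291.75,197.1),lambda p:base(p,(.073,.103,.035))),(t,(363,189.1),lambda p:base(p,(.073,-.103,.035))),
(s,sc(738,197),lambda p:scr(p,.188,0,.0015)),(s,sc(525,300),lambda p:scr(p,.148,.103,.004)),
(s,sc(480,490),lambda p:base(p,(-.073,.103,0))),(s,sc(65,390),lambda p:base(p,(.073,.103,0))),(s,sc(710,95),lambda p:scr(p,.148,-.103,.004))]
f=lambda p:np.concatenate([proj(i,g(p))[0]-uv for i,uv,g in obs])
r=least_squares(f,[.54,-.14,.08,.2],loss='soft_l1',x_scale=[.1,.1,.1,.1])
if __name__=='__main__':
    print(r.x,np.round(f(r.x).reshape(-1,2),1).tolist()); p=r.x
    print('tab',scr(p,.172,0,.0015),'hinge',base(p,(.07,0,.038)))
E
python3 fit.py
```

```text
[ 0.54836155 -0.14381068  0.11006626  0.14163426] [[1.2, 0.5], [0.1, 0.0], [-0.9, -0.3], [1.8, 0.3], [0.9, 1.5], [-3.0, 0.5], [-0.2, 0.2], [-4.0, 0.7], [-0.2, -0.2], [-0.4, -0.3], [0.5, -1.6]]
tab [ 0.44890111 -0.15480234  0.06376471] hinge [ 0.61793796 -0.13612159  0.038     ]
```

Fit is good: terminal yaw is 0.11 rad, screen angle about 0.14, and the tab at (0.449, -0.155, 0.064). I'll move above the tab and look with the wrist camera.

Emit:
move_arm(
  dp=[
    [5,-2.5,0],
    [10,-5,0],
    [15,-7.5,1],
    [20,-10,2],
    [25,-12.5,3],
    [30,-15,4],
    [32.8,-16.2,4.8],
    [32.8,-16.2,4.8],
    [32.8,-16.2,4.8],
  ],
  twist=[0.08,0.16,0.24,0.32,0.355,0.355,0.355,0.355,0.355],
  grip=[1,1,1,1,1,1,1,1,1],
)

```text
clock: 1.27
eef_pos: [0.4444, -0.1554, 0.2003]
ee_rot: [[0.994, 0.11, -0.0], [0.11, -0.994, -0.0], [-0.0, 0.0, -1.0]]
contact_force: [0.7, -0.5, -0.4]
opening: 0.998
gripper_force: 0.0
```

```bash
python3 - <<'E'
from h import *
from fit import *
w=grab('wrist','w1');p=r.x
f=w['frame'][:,:,::-1].copy()
for q in [scr(p,.188,0,.0015),scr(p,.172,0,.0015),scr(p,.148,.013,.0015),scr(p,.148,.103,.005),scr(p,.148,-.103,.005)]:
    u=proj(w,q)[0]; print(u)
    cv2.circle(f,tuple(int(round(v)) for v in u),2,(0,255,0),-1)
cv2.imwrite('pics/w1o.png',f)
s=env.get_state();print(s['clock'],s['eef_pos'],np.round(s['ee_rot'],3).tolist(),s['q'])
E
```

```text
[282.31425839 217.07683175]
[282.30346978 198.81050771]
[266.83266848 170.61774328]
[157.76222436 170.83165406]
[406.75112606 170.67241345]
1.325 [ 0.44432038 -0.15564609  0.20043919] [[0.994, 0.109, -0.0], [0.109, -0.994, -0.0], [-0.0, 0.0, -1.0]] [-3.36851586e-01  1.67789428e-01 -2.11510386e-01  1.19154992e+00
 -1.44728540e-04  2.69557567e+00]
```

View pics/w1o.png

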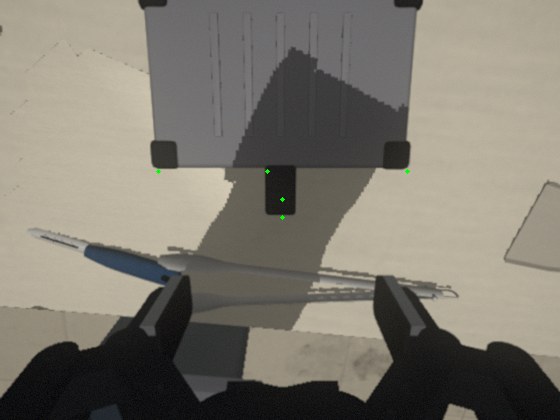

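The wrist view shows the tab spanning (266–295, 167–214), centre column 280.5 against the predicted 282.3, so the fit is within about 2 mm. I'll refine it with these points.

```bash
cat >> fit.py <<'E'
w=load('w1')
obs2=[o for i,o in enumerate(obs) if i in (0,1,6,8,9)]+[(w,(280.2,214),lambda p:scr(p,.188,0,.004)),(w,(280.5,167.5),lambda p:scr(p,.148,0,.006)),
(w,(280.7,167.5),lambda p:scr(p,.148,0,.006)),(w,(151.5,168),lambda p:scr(p,.148,.107,.006)),(w,(410,168),lambda p:scr(p,.148,-.107,.006))]
f2=lambda p:np.concatenate([proj(i,g(p))[0]-uv for i,uv,g in obs2])
r2=least_squares(f2,r.x,loss='soft_l1',x_scale=[.1,.1,.1,.1])
if __name__=='__main__':
    p=r2.x;print(p,np.round(f2(p).reshape(-1,2),1).tolist())
    g=scr(p,.176,0,.0015);print('grip',g,'hinge',base(p,(.07,0,.038)))
    S=env.get_state();R=np.array(S['ee_rot'])
    print('tool dp cm',R.T@(g-S['eef_pos'])*100)
E
python3 fit.py
```

```text
[ 0.54836155 -0.14381068  0.11006626  0.14163426] [[1.2, 0.5], [0.1, 0.0], [-0.9, -0.3], [1.8, 0.3], [0.9, 1.5], [-3.0, 0.5], [-0.2, 0.2], [-4.0, 0.7], [-0.2, -0.2], [-0.4, -0.3], [0.5, -1.6]]
tab [ 0.44890111 -0.15480234  0.06376471] hinge [ 0.61793796 -0.13612159  0.038     ]
[ 0.55062235 -0.14216295  0.11064603  0.13001051] [[0.6, -0.2], [-0.6, -0.6], [-1.4, 1.1], [-1.4, -0.2], [-1.6, -0.3], [0.6, 0.6], [0.2, 0.5], [-0.0, 0.5], [-0.3, 0.0], [0.0, -0.3]]
grip [ 0.44694008 -0.15368203  0.06230478] hinge [ 0.6201943  -0.13443352  0.038     ]
tool dp cm [ 0.28333707 -0.16818137 13.81339092]
```

Emit:
move_arm(
  dp=[
    [0.3,-0.2,4],
    [0.3,-0.2,8],
    [0.3,-0.2,11],
    [0.3,-0.2,13],
    [0.3,-0.2,13.7],
    [0.3,-0.2,13.7],
    [0.3,-0.2,13.7],
    [0.3,-0.2,13.7],
    [0.3,-0.2,13.7],
    [0.3,-0.2,13.7],
    [0.3,-0.2,13.7],
    [0.3,-0.2,13.7],
  ],
  twist=[0,0,0,0,0,0,0,0,0,0,0,0],
  grip=[0.7,0.6,0.6,0.6,0.6,0.4,0.2,0.1,0.1,0.1,0.1,0.1],
  grip_force=25,
)

```text
clock: 2.82
eef_pos: [0.4476, -0.1529, 0.0634]
ee_rot: [[0.994, 0.11, 0.0], [0.11, -0.994, -0.0], [0.0, 0.0, -1.0]]
contact_force: [-1.8, -1.7, 3.0]
opening: 0.296
gripper_force: 29.9
```

```bash
python3 - <<'E'
from fit import *
p=r2.x;a0=p[3]; g0=scr(p,.176,0,.0015)
S=env.get_state();R=np.array(S['ee_rot']);print(S['eef_pos'],S['q'],S['opening'],S['gripper_force'],S['contact_force'])
out=[]
for a in np.linspace(a0,1.571,25)[1:]:
    q=p.copy();q[3]=a; d=R.T@(scr(q,.176,0,.0015)-g0)*100; out.append(np.round([d[0],d[2]],1).tolist())
print(out)
E
```

```text
[ 0.44762021 -0.15292156  0.063391  ] [-3.29101737e-01  2.78274284e-01 -4.41120894e-01  8.51061038e-01
 -1.57251111e-04  2.70272031e+00] 0.2959252596439353 29.891275763511658 [-1.78367712 -1.72404592  3.0080124 ]
[[0.2, -1.0], [0.4, -2.1], [0.7, -3.1], [1.1, -4.1], [1.5, -5.0], [2.0, -6.0], [2.5, -6.9], [3.1, -7.8], [3.7, -8.6], [4.4, -9.4], [5.2, -10.2], [5.9, -10.9], [6.8, -11.6], [7.6, -12.2], [8.5, -12.7], [9.4, -13.2], [10.4, -13.7], [11.4, -14.1], [12.4, -14.4], [13.4, -14.7], [14.4, -14.9], [15.5, -15.1], [16.5, -15.1], [17.6, -15.2]]
```

Emit:
move_arm(
  dp=[
    [0.2,0,-1.0],
    [0.4,0,-2.1],
    [0.7,0,-3.1],
    [1.1,0,-4.1],
    [1.5,0,-5.0],
    [2.0,0,-6.0],
    [2.5,0,-6.9],
    [3.1,0,-7.8],
    [3.7,0,-8.6],
    [4.4,0,-9.4],
    [5.2,0,-10.2],
    [5.2,0,-10.2],
  ],
  twist=[0,0,0,0,0,0,0,0,0,0,0,0],
  grip=[0.1,0.1,0.1,0.1,0.1,0.1,0.1,0.1,0.1,0.1,0.1,0.1],
)

```text
clock: 4.32
eef_pos: [0.4996, -0.1472, 0.1661]
ee_rot: [[0.994, 0.11, 0.0], [0.11, -0.994, -0.001], [0.0, 0.001, -1.0]]
contact_force: [-2.1, -5.6, 5.5]
opening: 0.299
gripper_force: 29.1
```

Emit:
move_arm(
  dp=[
    [0.7,0,-0.7],
    [1.6,0,-1.4],
    [2.4,0,-2.0],
    [3.3,0,-2.5],
    [4.2,0,-3.0],
    [5.2,0,-3.5],
    [6.2,0,-3.9],
    [7.2,0,-4.2],
    [8.2,0,-4.5],
    [9.2,0,-4.7],
    [10.3,0,-4.9],
    [11.3,0,-4.9],
  ],
  twist=[0,0,0,0,0,0,0,0,0,0,0,0],
  grip=[0.1,0.1,0.1,0.1,0.1,0.1,0.1,0.1,0.1,0.1,0.1,0.1],
)

```text
clock: 5.82
eef_pos: [0.6112, -0.1351, 0.2147]
ee_rot: [[0.994, 0.109, -0.001], [0.109, -0.994, -0.001], [-0.001, 0.001, -1.0]]
contact_force: [-5.0, -5.9, 7.8]
opening: 0.294
gripper_force: 27.8
```

Emit:
move_arm(
  dp=[
    [1.1,0,-0.1],
    [1.1,0,-0.1],
    [1.1,0,-0.1],
  ],
  twist=[0,0,0],
  grip=[0.1,0.1,0.1],
)

```text
clock: 6.2
eef_pos: [0.6225, -0.1339, 0.2152]
ee_rot: [[0.994, 0.109, 0.0], [0.109, -0.994, -0.001], [-0.0, 0.001, -1.0]]
contact_force: [3.1, -6.8, -3.4]
opening: 0.303
gripper_force: 26.2
```

```bash
python3 - <<'E'
from h import *
s=grab('scene','s2')['frame'][:,:,::-1]
A=cv2.resize(s[80:280,260:420],None,fx=3,fy=3,interpolation=cv2.INTER_CUBIC)
cv2.imwrite('pics/s2c.png',cv2.convertScaleAbs(A,alpha=1.5))
E
```

```text
(no output)
```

View pics/s2c.png

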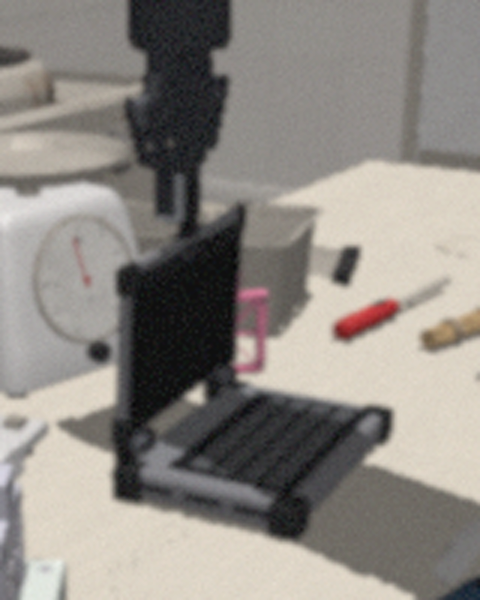

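The screen stands upright, its near panel edge vertical at crop column ~120 from row 280 to 425. I'll release it, back off straight up and check the angle.

Emit:
move_arm(
  dp=[
    [0,0,0],
    [0,0,0],
    [0,0,0],
    [0,0,0],
    [0,0,-2],
    [0,0,-5],
    [0,0,-8.5],
    [0,0,-8.5],
  ],
  twist=[0,0,0,0,0,0,0,0],
  grip=[0.4,0.5,0.6,0.6,0.6,0.6,0.8,1],
)

```text
clock: 7.25
eef_pos: [0.6233, -0.1336, 0.3029]
ee_rot: [[0.994, 0.11, 0.004], [0.11, -0.994, -0.001], [0.004, 0.001, -1.0]]
contact_force: [1.2, -0.3, -0.1]
opening: 0.979
gripper_force: 0.0
```

```bash
python3 - <<'E'
from fit import *
s3=grab('scene','s3');grab('top','t3');p=r2.x.copy()
A=cv2.convertScaleAbs(cv2.resize(s3['frame'][:,:,::-1][130:260,285:365],None,fx=4.5,fy=4.5,interpolation=cv2.INTER_CUBIC),alpha=1.5)
for a,c in ((1.44,(0,0,255)),(1.571,(0,255,0)),(1.7,(255,0,0))):
    p[3]=a; pts=proj(s3,[scr(p,rr,.103,-.003) for rr in np.linspace(.02,.148,9)]+[scr(p,.148,-.103,-.003),scr(p,.188,0,.0015)])
    for u in pts: cv2.circle(A,tuple(int(v) for v in (u-[285,130])*4.5+2),2,c,-1)
cv2.imwrite('pics/s3c.png',A)
E
```

```text
(no output)
```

View pics/s3c.png

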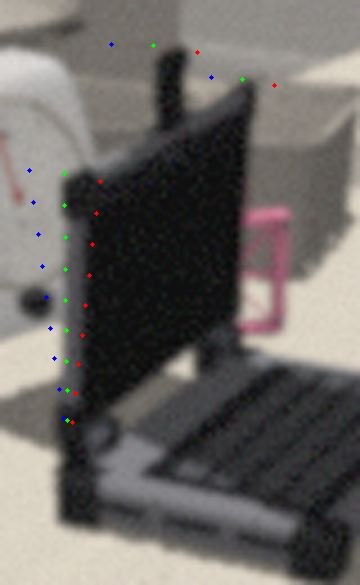

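Released. The panel edge runs parallel to the 1.571 projection with a constant offset of a few pixels, so the angle is about 1.55. Now I'll move to a viewpoint in front of the block, camera looking away from the robot, to identify the inserts.

Emit:
move_arm(
  dp=[
    [-2,-4,0],
    [-5,-8,0],
    [-8,-13,0],
    [-11,-18,0],
    [-14,-23,1],
    [-17,-28,1],
    [-20,-33,2],
    [-22,-37,2],
    [-24,-39.8,2],
    [-24,-39.8,2],
    [-24,-39.8,2],
  ],
  twist=[-0.15,-0.3,-0.45,-0.6,-0.75,-0.9,-1.05,-1.2,-1.35,-1.5,-1.5],
  grip=[1,1,1,1,1,1,1,1,1,1,1],
)

```text
clock: 8.72
eef_pos: [0.3396, 0.2357, 0.2795]
ee_rot: [[-0.039, 0.999, -0.001], [0.999, 0.039, -0.001], [-0.001, -0.001, -1.0]]
contact_force: [0.5, 0.1, -0.8]
opening: 1.0
gripper_force: 0.0
```

Emit:
move_arm(
  dp=[
    [0,0,0],
    [0,0,0],
    [0,0,0],
    [0,0,0],
    [0,0,0],
    [0,0,0],
    [0,0,0],
    [0,0,0],
    [0,0,0],
    [0,0,0],
    [0,0,0],
  ],
  twist=[-0.15,-0.3,-0.45,-0.6,-0.75,-0.9,-1.05,-1.2,-1.35,-1.5,-1.5],
  grip=[1,1,1,1,1,1,1,1,1,1,1],
)

```text
clock: 10.1
eef_pos: [0.3403, 0.2353, 0.2798]
ee_rot: [[-0.999, 0.037, -0.001], [0.037, 0.999, -0.0], [0.001, -0.0, -1.0]]
contact_force: [-0.1, 0.8, -0.9]
opening: 1.004
gripper_force: 0.0
```

```bash
python3 - <<'E'
from h import *
im=grab('wrist','w2')
cv2.imwrite('pics/w2b.png',cv2.resize(im['frame'][:,:,::-1],None,fx=1.4,fy=1.4,interpolation=cv2.INTER_CUBIC))
grab('top','t4');grab('scene','s4')
E
```

```text
(no output)
```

View pics/w2b.png

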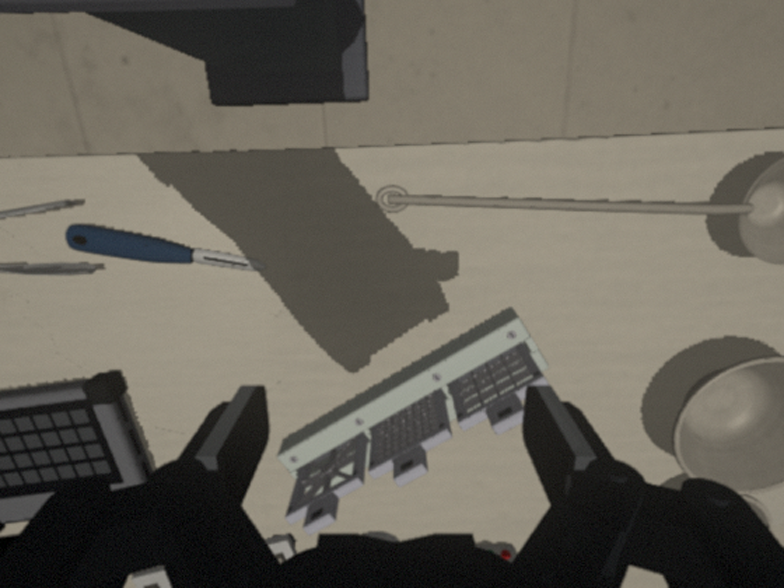

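The three inserts in the wrist view (enlarged coordinates) are the wedge pattern at (325,485), the fine grid at (410,440) and the coarse grid at (497,395). The pink insert stands elsewhere. I choose the left one, nearest the terminal, and check it in a close crop next to the top view for measuring.

```bash
python3 - <<'E'
from h import *
w=load('w2');t=load('t0');tt=load('t4')
R=lambda a:cv2.resize(a[:,:,::-1],(400,560),interpolation=cv2.INTER_CUBIC)
a=R(w['frame'][305:382,195:250]);b=R(t['frame'][195:237,210:240])
# overlay model of wedge tab top at nominal
c=np.array([.506,.235]);d=np.array([.512,-.859]);n=np.array([.859,.512]);ctr=c+.09*d
P=[np.r_[ctr+sy*.014*d+sx*.005*n,.115] for sy,sx in((-1,-1),(1,-1),(1,1),(-1,1))]
print(proj(w,P).round(1).tolist(),proj(t,P).round(1).tolist())
cv2.imwrite('pics/c5.png',np.hstack([a,b]))
E
```

```text
[[229.3, 364.7], [209.6, 375.3], [214.8, 380.9], [234.4, 370.5]] [[223.7, 221.6], [232.0, 216.4], [230.2, 213.4], [221.8, 218.6]]
```

View pics/c5.png

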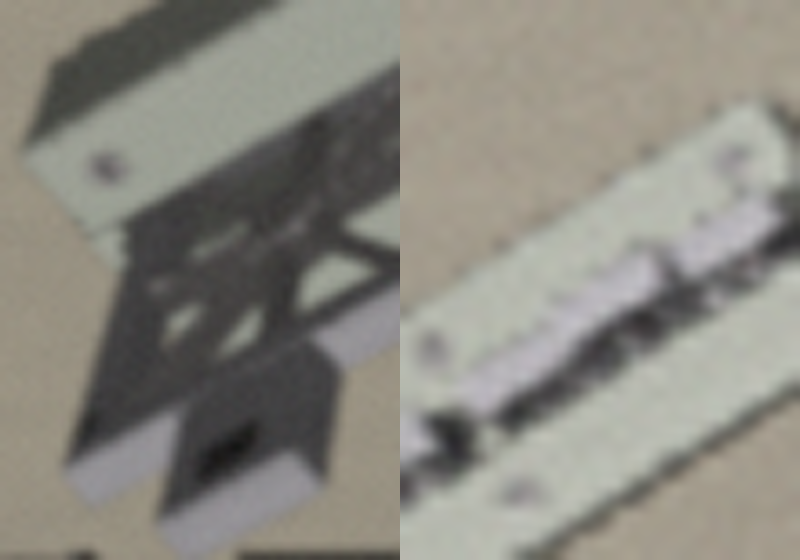

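The crop confirms eight blades running out from a hub. Tab-top corners in the wrist picture are about (216.7,376.3), (237.4,367.2), (240,371.7) and (221.2,381.5), and the tab centre in the top view is about (226,216.8).

```bash
python3 - <<'E'
from h import *
w=load('w2');t=load('t0')
c=[atz(w,u,.115) for u in [(216.7,376.3),(237.4,367.2),(240,371.7),(221.2,381.5)]]
print(np.round(c,4).tolist(),np.mean(c,0)); e=c[1]-c[0];print(np.degrees(np.arctan2(e[1],e[0])),np.linalg.norm(e))
print(atz(t,(225.9,216.75),.115),tri((w,(228.8,374.2)),(t,(225.9,216.75))))
# block corners / screws in wrist at z=.03: far-left corner and right one (near-robot edge)
a=atz(w,(279/1.4,448/1.4),.03);b=atz(w,(514/1.4,309/1.4),.03);print(a,b,np.degrees(np.arctan2(*(a-b)[1::-1])),np.linalg.norm(a-b))
S=env.get_state();R=np.array(S['ee_rot']);print(S['eef_pos'],S['q'],R[:2].tolist())
E
```

```text
[[0.5568, 0.1511, 0.115], [0.5445, 0.1761, 0.115], [0.5512, 0.1786, 0.115], [0.5647, 0.1556, 0.115]] [0.55431027 0.16534021 0.115     ]
116.10352673844476 0.02785206965723668
[0.55431744 0.16059961 0.115     ] [0.5552126  0.16289092 0.11311025]
[0.54366826 0.11118654 0.03      ] [0.40306345 0.33907728 0.03      ] -58.32610057793571 0.2677758439502324
[0.34025634 0.23556212 0.28006466] [ 6.05546293e-01  3.21008402e-02 -1.62337737e-01  1.37677259e+00
 -2.14194657e-06  6.42372548e-01] [[-0.9993219338964964, 0.036817888731732126, -0.0003398568879024323], [0.036817970610470985, 0.9993219603549942, -0.00023789152534633818]]
```

Emit:
move_arm(
  dp=[
    [-4,-1,1],
    [-8,-2,2],
    [-12,-3,3],
    [-16,-5,4],
    [-19,-6,5],
    [-21.6,-6.5,6],
    [-21.6,-6.5,6],
    [-21.6,-6.5,6],
  ],
  twist=[0.15,0.3,0.45,0.6,0.75,0.9,0.99,0.99],
  grip=[1,1,1,1,1,1,1,1],
)

```text
clock: 11.25
eef_pos: [0.5541, 0.1637, 0.2199]
ee_rot: [[-0.52, 0.854, -0.001], [0.854, 0.52, -0.0], [0.0, -0.001, -1.0]]
contact_force: [0.6, 1.2, -0.3]
opening: 0.999
gripper_force: 0.0
```

```bash
python3 - <<'E'
from h import *
w=grab('wrist','w3');f=w['frame'][:,:,::-1]
S=env.get_state();R=np.array(S['ee_rot']);print(S['eef_pos'],S['q'],np.round(R[:2],4).tolist())
# centreline projections of tool x-z plane
for z in (.115,.09): 
  for dx in (-.014,0,.014): P=S['eef_pos']+R@np.array([dx,0,0]);P[2]=z;print(z,dx,proj(w,P)[0].round(1))
cv2.imwrite('pics/w3c.png',cv2.resize(f[180:380,180:380],None,fx=3,fy=3,interpolation=cv2.INTER_CUBIC))
E
```

```text
[0.55399916 0.16387807 0.2201864 ] [2.87601142e-01 3.81412595e-01 1.23616729e-01 1.31326771e+00
 1.25825037e-05 1.30938179e+00] [[-0.5218, 0.853, -0.0003], [0.853, 0.5218, -0.0001]]
0.115 -0.014 [282.2 233. ]
0.115 0 [282.2 216.2]
0.115 0.014 [282.1 198.7]
0.09 -0.014 [282.3 221.5]
0.09 0 [282.2 205.9]
0.09 0.014 [282.2 189.8]
```

View pics/w3c.png

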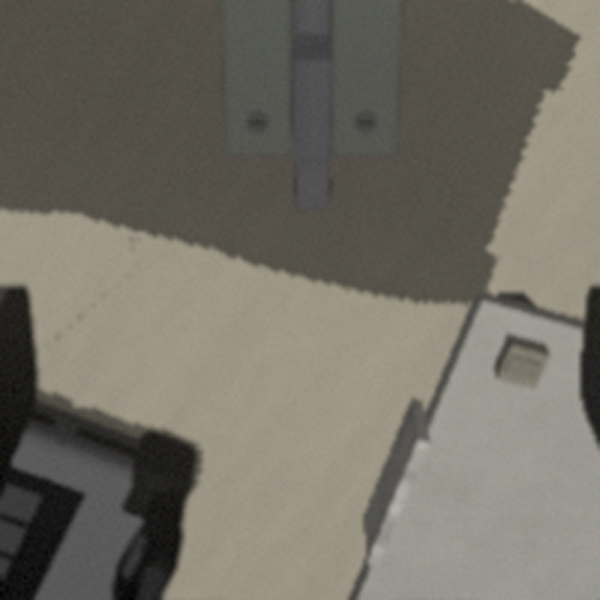

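The tab's near end face is at crop rows 38–60 and its top at rows 60–160. The insert axis is at crop column 312, i.e. 284 px, midway between the fingers at ~283.3. Yaw and position are right within ~1 mm, so I'll descend with a half-open gripper and grip.

Emit:
move_arm(
  dp=[
    [0,0.1,0],
    [0,0.1,2],
    [0,0.1,5],
    [0,0.1,8],
    [0,0.1,10],
    [0,0.1,11.4],
    [0,0.1,11.4],
    [0,0.1,11.4],
    [0,0.1,11.4],
    [0,0.1,11.4],
    [0,0.1,11.4],
    [0,0.1,11.4],
  ],
  twist=[0,0,0,0,0,0,0,0,0,0,0,0],
  grip=[0.5,0.5,0.5,0.5,0.5,0.5,0.4,0.2,0,0,0,0],
  grip_force=60,
)

```text
clock: 12.8
eef_pos: [0.5556, 0.1647, 0.1074]
ee_rot: [[-0.522, 0.853, 0.002], [0.853, 0.522, 0.001], [-0.0, 0.002, -1.0]]
contact_force: [-0.6, 0.1, 7.0]
opening: 0.104
gripper_force: 59.6
```

Emit:
move_arm(
  dp=[
    [0,0,-0.5],
    [0,0,-1.2],
    [0,0,-2],
    [0,0,-3],
    [0,0,-4.5],
    [0,0,-6.5],
    [0,0,-9],
    [0,0,-11.5],
    [0,0,-14],
    [0,0,-14],
    [0,0,-14],
  ],
  twist=[0,0,0,0,0,0,0,0,0,0,0],
  grip=[0,0,0,0,0,0,0,0,0,0,0],
)

```text
clock: 14.18
eef_pos: [0.5547, 0.1644, 0.2458]
ee_rot: [[-0.522, 0.853, -0.001], [0.853, 0.522, -0.0], [0.0, -0.0, -1.0]]
contact_force: [-0.3, -1.0, -1.9]
opening: 0.103
gripper_force: 58.6
```

```bash
python3 - <<'E'
from fit import *
S=env.get_state();R=np.array(S['ee_rot']);p=r2.x.copy();p[3]=1.555
lens=scr(p,.136,0,-.006); d=np.array([-np.cos(p[2]),-np.sin(p[2]),0]); c=lens+.18*d; c[2]=.174
print('lens',lens,'target centre',c)
# tab grip: TCP z .1074 when origin z=.010 -> centre .050
tgt=c+[0,0,.1074-.050]; print('tcp tgt',tgt,'now',S['eef_pos'],'dp cm',R.T@(tgt-S['eef_pos'])*100)
yaw=np.arctan2(R[1,0],R[0,0]);print('twist',yaw-(p[2]+np.pi/2),S['opening'],S['contact_force'],np.round(R[:2],3).tolist())
s=grab('scene','s5')['frame'][:,:,::-1]
cv2.imwrite('pics/s5.png',cv2.convertScaleAbs(cv2.resize(s[130:390,180:420],None,fx=2.3,fy=2.3),alpha=1.5))
E
```

```text
lens [ 0.61209666 -0.13533317  0.17388826] target centre [ 0.43319736 -0.15520884  0.174     ]
tcp tgt [ 0.43319736 -0.15520884  0.2314    ] now [0.55474269 0.16443531 0.24582853] dp cm [-20.92491261 -27.04766669   1.45261148]
twist 0.43834714700207567 0.10320541217126651 [-0.33727143 -0.97227317 -1.85020161] [[-0.522, 0.853, -0.001], [0.853, 0.522, -0.0]]
```

View pics/s5.png

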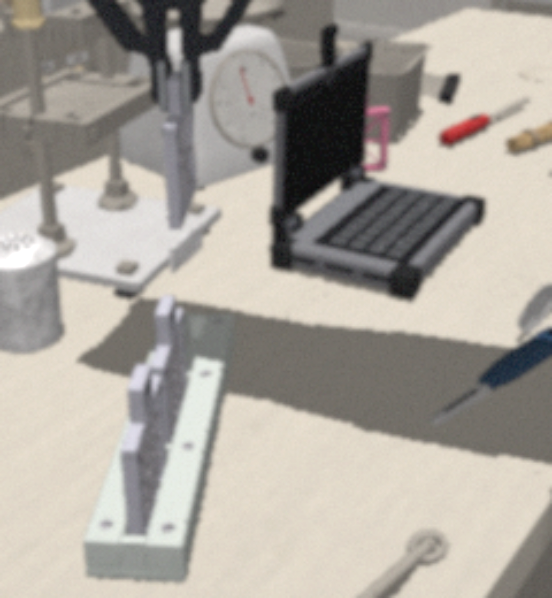

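The wedge insert hangs upright in the gripper at (178,150), out of its slot. The other two are still in the block and the screen is upright. Now I'll carry it in front of the lens.

Emit:
move_arm(
  dp=[
    [0,-3,0],
    [-1,-6.5,0],
    [-3,-10,0],
    [-6,-13.5,0.3],
    [-9,-17,0.6],
    [-12,-20,0.9],
    [-15,-23,1.2],
    [-18,-25.5,1.5],
    [-20,-26.6,1.5],
    [-20.9,-27,1.5],
    [-20.9,-27,1.5],
    [-20.9,-27,1.5],
  ],
  twist=[0,0.05,0.1,0.15,0.2,0.25,0.3,0.36,0.41,0.44,0.44,0.44],
  grip=[0,0,0,0,0,0,0,0,0,0,0,0],
)

```text
clock: 15.72
eef_pos: [0.4336, -0.1539, 0.2311]
ee_rot: [[-0.11, 0.994, -0.0], [0.994, 0.11, 0.0], [0.0, -0.0, -1.0]]
contact_force: [-0.9, 0.6, -0.8]
opening: 0.104
gripper_force: 58.9
```

```bash
python3 - <<'E'
from fit import *
s=grab('scene','s6');t6=grab('top','t6')
S=env.get_state();R=np.array(S['ee_rot']);print(S['eef_pos'],np.round(R,3).tolist(),S['qvel'],S['opening'],S['gripper_force'])
p=r2.x.copy();p[3]=1.555;f=cv2.convertScaleAbs(cv2.resize(s['frame'][:,:,::-1][110:280,270:450],None,fx=3.3,fy=3.3,interpolation=cv2.INTER_CUBIC),alpha=1.5)
c=S['eef_pos']-[0,0,.0574]
P=[c+R[:,0]*a*.04+R[:,2]*b*.04 for a,b in((-1,-1),(1,-1),(1,1),(-1,1))]+[scr(p,.148,.103,-.003),scr(p,.148,-.103,-.003),scr(p,.136,0,-.006),scr(p,.188,0,.0015)]
for u in proj(s,P): cv2.circle(f,tuple(int(v) for v in (u-[270,110])*3.3+1),3,(0,255,0),-1)
cv2.imwrite('pics/s6c.png',f)
E
```

```text
[ 0.43371975 -0.15396539  0.23128315] [[-0.11, 0.994, -0.0], [0.994, 0.11, 0.0], [0.0, -0.0, -1.0]] [-1.41523599e-03 -2.00533449e-03  1.68105958e-03 -2.05783372e-05
 -2.23340588e-03  4.79490070e-04] 0.10208027168629046 58.862292766571045
```

View pics/s6c.png

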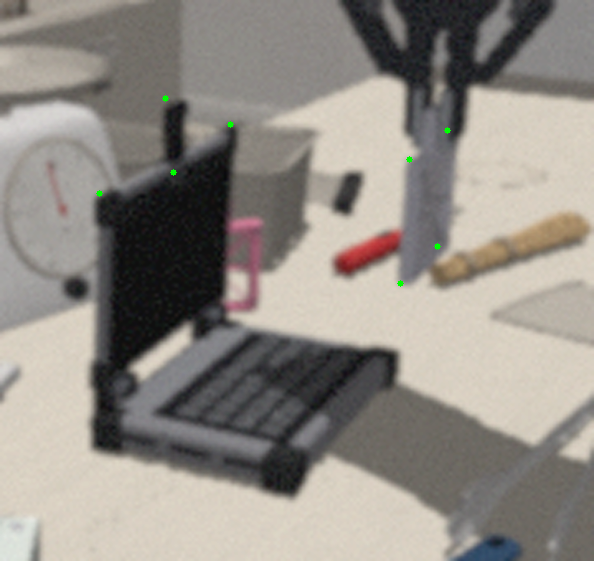

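```bash
python3 - <<'E'
from fit import *
s=load('s6');p0=r2.x
c=lambda u,v:np.array((u/3.3+270,v/3.3+110))
O=[(c(174,102),lambda p:scr(p,.188,0,.0015)),(c(232,126),lambda p:scr(p,.148,-.105,.001)),(c(97,190),lambda p:scr(p,.148,.105,.006)),(c(118,200),lambda p:scr(p,.148,.103,-.003)),
(c(295,492),lambda p:base(p,(-.073,.103,0))),(c(95,448),lambda p:base(p,(.073,.103,0)))]
def f(x):
    p=p0.copy();p[3]=x[0];return np.concatenate([proj(s,g(p))[0]+x[1:]-u for u,g in O])
r=least_squares(f,[1.55,0,0],loss='soft_l1');print(r.x,r.fun.reshape(-1,2).round(1).tolist())
t=load('t6')['frame'][:,:,::-1]
cv2.imwrite('pics/t6c.png',cv2.resize(t[160:270,270:390],None,fx=5,fy=5,interpolation=cv2.INTER_CUBIC))
E
```

```text
[1.5255266  1.59723991 0.49592244] [[0.9, -0.4], [1.2, -0.5], [-0.4, 1.1], [-2.6, -1.5], [-0.7, 1.2], [0.4, 0.2]]
```

```bash
python3 -c "
from bench import env
print(env.sign_off())"
```

```text
the job is handed in; nothing more can be done
None
```

I've handed the job in, and no verdict came back. The screen was raised to about 1.53 rad and let go, and the wedge insert is held upright and square to the lens, about 18 cm in front of it; the other two inserts were still in their slots in the last picture of the block.

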